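# Find the rattling weight case and hold it out over the weight block

## Task

One of the three small weight cases has its hasp standing open: first swing that hasp down until it rests closed over its staple, before the case is lifted. Then lift the cases and shake them one after the other to find the one whose weight has come loose and knocks about inside, and put those that are quiet back down upright about where they stood. Finish holding the rattling case still and level above the middle of the wooden weight block that holds the rest of the set, about 20 cm over the worktop, and do not let go of it; leave everything else alone.

Things in the scene. Friction and masses are not known exactly. Their poses are not given: they have to be found in the camera images.
- case_a: closed square case for one balance weight, grey plastic, 64 x 64 mm, 66 mm high, about 0.6 kg full; not to be opened. Origin: centre of the underside; z up; -x is its front with the steel hasp, which stands 8 mm proud when closed. Grip the plain sides at y = -32 and +32 mm. The three look alike and weigh about the same.
- case_b: case like case_a, same size and axes. In one of the three cases (a different one each time) a weight (0.4 kg, 34 mm across) lies loose: sliding on a smooth floor (friction about 0.2) 11 mm to each side of the middle, in x and y, and knocking on the walls. In the other two the weight sits fast in foam.
- case_c: case like case_a, same size and axes
- hasp_a (a joint): hasp of case_a: slotted steel leaf 22 mm wide, 28 mm long, hinged along y at x = -35, z = 55 mm of the case. 0 = closed, hanging down the front over its staple, lip at x = -37, z = 29 mm; grows as it swings out and up (1.57 = straight out in front, 2.4 = end). Stiff: stays where left; 0.8 N at the lip moves it, 3 to 4 N slides the case
- hasp_b (a joint): hasp of case_b: slotted steel leaf 22 mm wide, 28 mm long, hinged along y at x = -35, z = 55 mm of the case. 0 = closed, hanging down the front over its staple, lip at x = -37, z = 29 mm; grows as it swings out and up (1.57 = straight out in front, 2.4 = end). Stiff: stays where left; 0.8 N at the lip moves it, 3 to 4 N slides the case
- hasp_c (a joint): hasp of case_c: slotted steel leaf 22 mm wide, 28 mm long, hinged along y at x = -35, z = 55 mm of the case. 0 = closed, hanging down the front over its staple, lip at x = -37, z = 29 mm; grows as it swings out and up (1.57 = straight out in front, 2.4 = end). Stiff: stays where left; 0.8 N at the lip moves it, 3 to 4 N slides the case
- hasp_a_lip (a point): middle of the curled lip at the free end of case_a's hasp (a round bar 22 mm long, 4.4 mm thick)
- hasp_b_lip (a point): middle of the curled lip at the free end of case_b's hasp (a round bar 22 mm long, 4.4 mm thick)
- hasp_c_lip (a point): middle of the curled lip at the free end of case_c's hasp (a round bar 22 mm long, 4.4 mm thick)
- weight_block: low wooden block with a row of holes and three small brass weights standing in it, 42 x 125 mm and 20 mm high (38 mm with the weights), fixed on the worktop at the back left; origin: centre of its underside, y along its length
- stereo_microscope: tall stereo microscope, fixed in the middle of the bench between the arm's start and the cases: it fills about x 0.23 to 0.57, y -0.14 to 0.12 m and is 0.31 m high; go over it. (A second one stands to the left of the cases, beyond y = 0.43 m)
- eraser: eraser in a sleeve, 45 x 23 x 13 mm, bystander; origin: centre of the underside
- dish: round culture dish, 65 mm across, 16 mm high, bystander; origin: centre of the underside
- vial: small vial with a black cap, 17 mm across, 47 mm high, bystander; origin: centre of the underside
- brown_bottle: brown bottle with a ribbed cap, 42 mm across, 77 mm high, bystander at the back; origin: centre of the underside

How it is judged:
By the outcome, as a careful person would: the job done as asked, in the order asked, and still so for the second after the job is handed in, while the arm keeps its last pose, push and grip.
It also fails if it takes over 72 s, if anything falls off the work surface, if the arm or the gripper's body presses on something with over 40 N, if the wrist force passes 120 N, or if a joint passes its speed limit or range.

## Robot

A 7-joint arm with a two-finger parallel gripper is mounted at the origin on a cart in front of the work surface, level with it; the furniture and walls round the work are solid. World frame = base frame: x ahead of the robot, y to its left, z up, the work surface at z = 0. Lengths are in m, angles in rad, forces in N, time in s.
With the tool pointing down it reaches from about 0.4 to 0.85 m from the base axis. Payload 10.4 kg.
Tool frame: the origin (TCP) lies midway between the tips of the shut fingers; the grasp point (between the pads) lies 19 mm behind it; z points along the fingers, y is the direction in which the jaws open and shut (so a half turn about z gives the same grasp; the last joint's range is limited). The gripper opens to 85 mm and grips with 20 to 120 N. Pads are 22 mm wide; open, the fingers measure 114 mm over their backs; the gripper's body (76 mm by 85 mm) begins 54 mm behind the grasp point. The pads swing forward as they close: fully open they stand 13 mm farther back than shut.
Start: joints at [-0.023, 0.332, -0.065, 1.46, 0.022, 1.35, -0.088], TCP at [0.625, 0, 0.231] pointing down, gripper open.
Joint ranges: [-2.6, 2.6], [-0.5, 2.12], [-1.47, 1.34], [0.16, 2.42], [-1.27, 4.41], [0.06, 2.06], [-2.6, 2.6]. Speed limits (rad/s): [2.22, 2.22, 2.79, 2.79, 3.14, 3.14, 3.14].

## Interface

Orientations are given as a unit quaternion [x, y, z, w].
In Python, from workcell import manip, camera, camera_info, workorder, nets gives the robot as it stands.
- The arm moves only by the tool apply_moves, never from a script. Its argument "commands" is a list of rows, each a list of 5 numbers: the shift along the tool's x, y, z in m, then the turn about the tool's z in degrees, then the gripper command: -1 is fully open, 1 is shut, values between are in proportion. A call has 1 to 5 rows; each row shifts and turns the pose as measured when the row begins, along the tool's axes as they then stand; what a row does not reach is not made up. A row lasts 1/12 s, in which the tool goes at most 41.7 mm and 7.16 degrees, less where a joint would pass 70% of its speed; a pose out of reach is approached as far as the arm can. A call is refused whole if a number of a shift passes 0.0417 or a number of a turn 7.16, either way. A call with a gripper value outside its range is refused whole. The fingers move at their own pace and stop on an object; "squeeze" is the grip in N (left out, the last holds). Time passes only in rows, so rows that do not move let the fingers close. It gives the time, the measured TCP pose, the force and the opening at its end, in the units of the state.
- manip.get_obs(): the state, without advancing time (a new reading comes with each control period).
- camera(name): name is "scene" or "side" or "wrist"; returns (picture, depth): 400x640x3 uint8, red, green, blue; 400x640 float32, m along the optical axis (not along the pixel's ray), 0 where there is no reading.
- camera_info(name): a dict with "camera_matrix" (3x3 intrinsics, pixels), "xyz" and "rotation" of the camera in the world; the wrist camera has in their place "T_tool_cam" (4x4, takes a point from camera to tool coordinates, whose origin is the TCP and whose axes are the flange's). Camera axes: x right, y down, z forward; pixel columns grow to the right and rows downward; lengths in m; the calibration is good to about 2 mm. A picture is of the moment at which its call begins: read the wrist's pose just before it. camera_info takes no time and is no camera call.
- workorder.hand_in(): hands the job in, once; it reports no verdict.
Trained networks look in the newest picture that a camera, given by its name, has taken for a name from the list of things; names that differ only in an ending like _2 or _b are one class to them, and where a whole thing is asked for, a point or a joint stands for the part that bears it (a point fixed in the world has none). Each returns a list of dicts, best first, with "conf" (0 to 1); they miss things now and then, are a little off and sometimes report something else, mostly with a low value. They report only what shows in the picture. A call takes as long as a camera call.
- nets.look_for(camera, thing): "rect" ([left, top, width, height] in pixels, round what is visible of it).
- nets.place_of(camera, thing): "xy" ([column, row] in pixels: a listed point, or the origin of a listed thing).
The state is a dict: "clock": time; "joint_pos": joint angles; "joint_velocities": joint speeds; "tau": joint torques, N m; "position": TCP position; "ee_rot": TCP orientation; "ft_force": force on the tool from outside, world axes, zero at the start; "torque": the same for the moment, N m; "grip_width": opening from 0.0 (shut) to 1.0 (fully open).
Only numpy, scipy, OpenCV 4.12 (cv2) and the standard library are available. Lean on these libraries where they do the work, as an engineer would, in place of code of your own. Each camera call takes 0.05 s, during which the arm holds its last target. There are 200 camera calls.

## Working session

There is one attempt and no reset: what is moved stays moved. The work goes in short steps, Python scripts to look and compute and a tool call to move; the robot and the scene stay as the last step left them, time stands still between calls to the robot, and variables do not carry over. Pictures are saved under pics/ and viewed, about 8 in all and at most 12, crops included, and the job is handed in when it is done.

Besides the shell and the picture viewer there is one more tool, called as name([rows], argument=value, ...), one row to a line, values as JSON. apply_moves: Moves the arm, as the interface text tells. Its arguments: {"type":"object","properties":{"commands":{"type":"array","items":{"type":"array","items":{"type":"number"}}},"squeeze":{"type":"number"}},"required":["commands"]}

```bash
mkdir -p pics; cat > h.py <<'E'
import numpy as np, cv2
from scipy.spatial.transform import Rotation as R
from workcell import manip, camera, camera_info, workorder, nets
def Tcam(name):
    i=camera_info(name); K=np.array(i["camera_matrix"])
    T=np.eye(4)
    if name=="wrist":
        o=manip.get_obs(); W=np.eye(4); W[:3,:3]=R.from_quat(o["ee_rot"]).as_matrix(); W[:3,3]=o["position"]
        T=W@np.array(i["T_tool_cam"])
    else:
        r=np.array(i["rotation"]); T[:3,:3]=r if r.shape==(3,3) else R.from_quat(r).as_matrix(); T[:3,3]=i["xyz"]
    return K,T
def cloud(K,T,d):
    v,u=np.mgrid[:d.shape[0],:d.shape[1]]
    p=np.stack([(u-K[0,2])*d/K[0,0],(v-K[1,2])*d/K[1,1],d],-1)
    w=p@T[:3,:3].T+T[:3,3]; w[d==0]=np.nan; return w
def shot(name,fn):
    K,T=Tcam(name); im,d=camera(name)
    cv2.imwrite(fn,im[:,:,::-1]); return im,d,cloud(K,T,d),K,T
E
python3 - <<'E'
from h import *
print(manip.get_obs())
for n in ["scene","side"]:
    im,d,w,K,T=shot(n,f"pics/{n}0.png"); np.save(f"{n}0.npy",w); print(n,T.round(3).tolist(),K[0,0])
    for t in ["case_a","hasp_a_lip","weight_block"]:
        for r in nets.look_for(n,t)[:4] if 'lip' not in t else nets.place_of(n,t)[:4]:
            if 'rect' in r:
                x,y,a,b=r['rect']; q=w[int(y+b/2),int(x+a/2)]
            else: q=w[int(r['xy'][1]),int(r['xy'][0])]
            print(n,t,r,q.round(3))
E
python3 -c "
import cv2,numpy as np
a=cv2.imread('pics/scene0.png');cv2.imwrite('pics/s0.png',a)"
```

```text
{'clock': 0.0, 'joint_pos': array([-0.02263306,  0.33288161, -0.06469881,  1.46093684,  0.02162553,
        1.34988358, -0.08847444]), 'joint_velocities': array([ 0.00092968, -0.00178228,  0.00056376,  0.00134439,  0.00339238,
        0.00076843,  0.00181148]), 'tau': array([ 4.98105128e-04, -6.25449800e+01,  4.97091911e-02, -3.91610491e+01,
        1.63588714e-02,  9.83294769e-03, -6.01235030e-06]), 'position': array([6.24632154e-01, 6.55158245e-06, 2.30511982e-01]), 'ee_rot': array([ 7.07076905e-01,  7.07136303e-01, -5.30359832e-04, -4.66802310e-04]), 'ft_force': array([-0.30321282,  0.04674583,  0.20750219]), 'torque': array([-0.00515604, -0.05162857,  0.00316347]), 'grip_width': 1.0000877516803515}
scene [[0.833, -0.435, 0.341, 0.144], [-0.553, -0.643, 0.53, -0.544], [-0.012, -0.63, -0.776, 0.998], [0.0, 0.0, 0.0, 1.0]] 438.8426283888527
scene case_a {'rect': [196.8, 167.2, 29.7, 38.9], 'conf': 0.96} [0.338 0.278 0.068]
scene case_a {'rect': [306.7, 148.9, 31.4, 26.9], 'conf': 0.75} [0.646 0.18  0.067]
scene case_a {'rect': [369.6, 155.1, 7.7, 22.0], 'conf': 0.68} [0.769 0.095 0.053]
scene weight_block {'rect': [270.3, 139.5, 36.8, 25.0], 'conf': 0.76} [0.608 0.313 0.02 ]
scene weight_block {'rect': [387.0, 280.3, 15.1, 11.8], 'conf': 0.16} [ 0.584 -0.225  0.016]
side [[0.96, -0.245, 0.139, 0.415], [-0.281, -0.825, 0.49, -0.34], [-0.005, -0.509, -0.861, 0.829], [0.0, 0.0, 0.0, 1.0]] 372.6937972900884
side case_a {'rect': [268.2, 138.4, 35.9, 34.4], 'conf': 0.86} [0.493 0.252 0.066]
side case_a {'rect': [213.2, 143.5, 34.3, 36.0], 'conf': 0.85} [0.352 0.274 0.066]
side case_a {'rect': [334.8, 145.0, 26.8, 21.4], 'conf': 0.54} [0.56  0.004 0.348]
side hasp_a_lip {'xy': [306.0, 128.1], 'conf': 0.29} [0.576 0.368 0.017]
side weight_block {'rect': [305.9, 124.6, 43.9, 30.2], 'conf': 0.67} [0.621 0.311 0.018]
side weight_block {'rect': [269.1, 138.4, 34.7, 35.6], 'conf': 0.45} [0.492 0.248 0.067]
```

View pics/scene0.png

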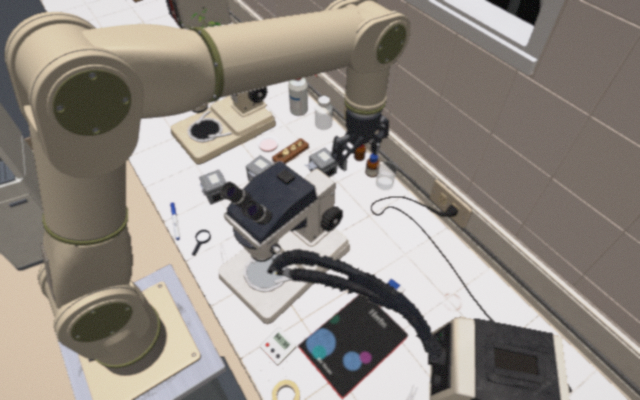

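View pics/side0.png

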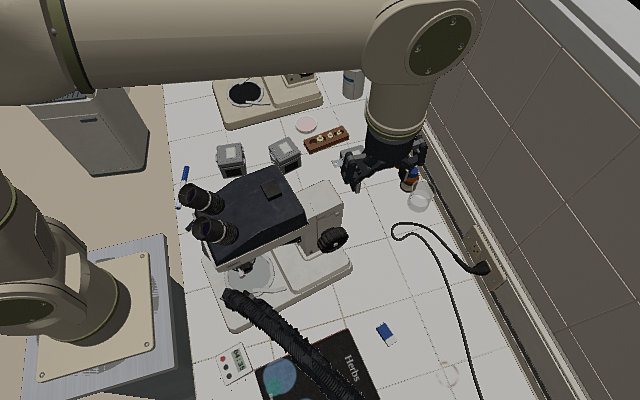

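The pictures show three cases: next to the microscope (scene px 213,185; 262,165; 322,162), the weight block at 290,152, and the hand over the right one. I'll fit the top faces and look with the wrist camera.

```bash
cat >> h.py <<'E'
def tops(w,seeds,r=0.06,z0=0.058,z1=0.078):
    for s in seeds:
        m=(np.abs(w[...,0]-s[0])<r)&(np.abs(w[...,1]-s[1])<r)&(w[...,2]>z0)&(w[...,2]<z1)
        p=w[m][:,:2].astype(np.float32)
        if len(p)>20:
            c,sz,a=cv2.minAreaRect(p*1000); print(s,len(p),np.round(c,1),np.round(sz,1),round(a,1),'z',np.median(w[m][:,2]).round(3))
E
python3 - <<'E'
from h import *
for n in ["scene","side"]:
    w=np.load(n+"0.npy"); print(n); tops(w,[(.345,.28),(.49,.25),(.646,.18)])
print(camera_info("wrist"))
a=cv2.imread("pics/side0.png")[110:200,180:370]; b=cv2.imread("pics/scene0.png")[110:220,180:400]
im=np.vstack([cv2.resize(a,(760,360),interpolation=2),cv2.resize(b,(480,240),interpolation=2).copy() if 0 else cv2.copyMakeBorder(cv2.resize(b,(480,240),interpolation=2),0,0,0,280,0)])
cv2.imwrite("pics/crop0.png",im)
shot("wrist","pics/w0.png")
E
```

```text
scene
(0.345, 0.28) 402 [348.6 301.8] [67. 68.] 82.2 z 0.066
(0.49, 0.25) 313 [486.3 278.1] [71.8 57.2] 12.3 z 0.066
(0.646, 0.18) 379 [644.7 196.9] [95.6 66.6] 1.7 z 0.066
side
(0.345, 0.28) 521 [351.7 300.1] [64.9 67.5] 83.3 z 0.066
(0.49, 0.25) 506 [491.6 274.2] [65.7 65.6] 15.1 z 0.065
(0.646, 0.18) 195 [645.3 211.9] [97.8 33.8] 15.9 z 0.065
{'camera_matrix': array([[294.42398087,   0.        , 321.98707982],
       [  0.        , 294.42398087, 193.80295776],
       [  0.        ,   0.        ,   1.        ]]), 'T_tool_cam': array([[ 1.00803340e-03, -9.60359546e-01, -2.78762492e-01,
         7.22959769e-02],
       [ 9.99998624e-01,  1.33541039e-03, -9.84501527e-04,
         6.84031374e-04],
       [ 1.31773777e-03, -2.78761116e-01,  9.60359570e-01,
        -1.43099908e-01],
       [ 0.00000000e+00,  0.00000000e+00,  0.00000000e+00,
         1.00000000e+00]])}
```

View pics/crop0.png

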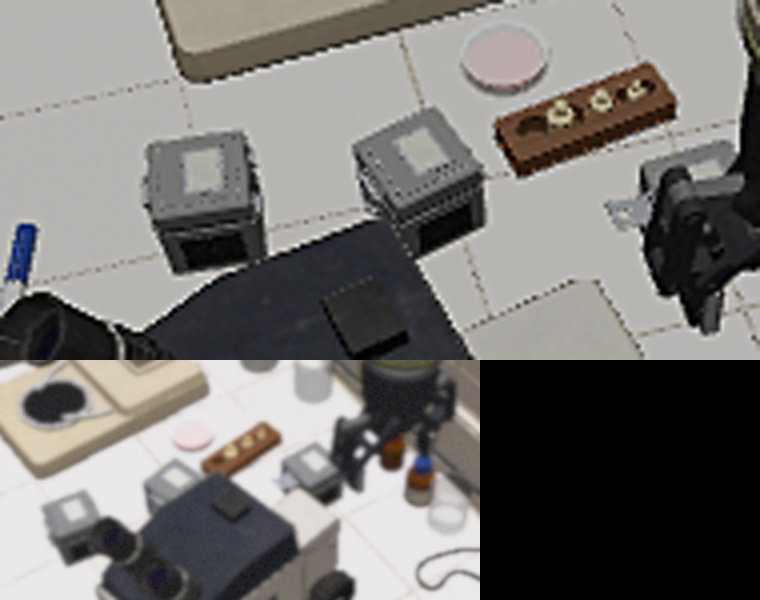

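The open hasp is on the third case (crop px 625,212), pointing toward -x. I'll move over it and turn the tool so the camera faces the hasp fronts.

apply_moves([
  [0.035,0,-0.02,0,1],
  [0.04,0,-0.02,0,1],
  [0.04,0,-0.01,0,1],
  [0.04,0,0,0,1],
  [0.03,0,0,0,1],
], squeeze=60)

```text
clock: 0.87
position: [0.6269, 0.1797, 0.2827]
ee_rot: [0.714, 0.7, -0.002, 0.001]
ft_force: [0.8, -0.0, 0.1]
grip_width: 0.3
```

apply_moves([
  [0,0,0,-7.1,1],
  [0,0,0,-7.1,1],
  [0,0,0,-7.1,1],
  [0,0,0,-7.1,1],
  [0,0,0,-7.1,1],
])

```text
clock: 1.28
position: [0.6242, 0.1938, 0.2825]
ee_rot: [0.462, 0.887, 0.0, -0.001]
ft_force: [-0.5, -0.3, -0.3]
grip_width: -0.0
```

apply_moves([
  [0,0,0,-7.1,1],
  [0,0,0,-7.1,1],
  [0,0,0,-7.1,1],
  [0,0,0,-7.1,1],
  [0,0,0,-7.1,1],
])

```text
clock: 1.7
position: [0.624, 0.1942, 0.2823]
ee_rot: [0.167, 0.986, 0.0, -0.001]
ft_force: [-0.1, -0.4, -0.2]
grip_width: -0.002
```

apply_moves([
  [0,0,0,-7.1,1],
  [0,0,0,-7.1,1],
  [0,0,0,-7.1,1],
  [0,0,0,0,1],
])

```text
clock: 2.03
position: [0.6241, 0.1939, 0.2822]
ee_rot: [-0.023, 1.0, 0.0, -0.001]
ft_force: [1.1, 0.2, -0.6]
grip_width: 0.0
```

```bash
cat >> h.py <<'E'
def st():
    o=manip.get_obs(); M=R.from_quat(o["ee_rot"]).as_matrix()
    print('t',round(o["clock"],2),'p',o["position"].round(4),'xax',M[:,0].round(3),'zax',M[:,2].round(3),'F',o["ft_force"].round(2),'g',round(o["grip_width"],3),'j7',o["joint_pos"][6].round(2)); return o
E
python3 - <<'E'
from h import *
st()
im,d,w,K,T=shot("wrist","pics/w1.png"); np.save("w1.npy",w)
tops(w,[(.345,.28),(.49,.25),(.66,.20)])
for t in ["case_a","hasp_a_lip","weight_block"]:
    for r in (nets.place_of("wrist",t))[:4]:
        print(t,r,w[int(r['xy'][1]),int(r['xy'][0])].round(3) if 0<=r['xy'][1]<400 and 0<=r['xy'][0]<640 else '')
E
```

```text
t 2.03 p [0.6241 0.1939 0.2822] xax [-0.999 -0.046  0.002] zax [-0.002  0.001 -1.   ] F [ 1.13  0.21 -0.57] g 0.0 j7 1.15
(0.49, 0.25) 3540 [489.4 276.4] [68.8 64.2] 15.5 z 0.067
(0.66, 0.2) 2667 [647.3 199.7] [94.  63.9] 3.1 z 0.067
case_a {'xy': [385.8, 63.4], 'conf': 0.93} [0.501 0.261 0.068]
case_a {'xy': [323.0, 187.1], 'conf': 0.7} [0.648 0.198 0.067]
weight_block {'xy': [405.3, 165.0], 'conf': 0.83} [0.623 0.311 0.02 ]
```

View pics/w1.png

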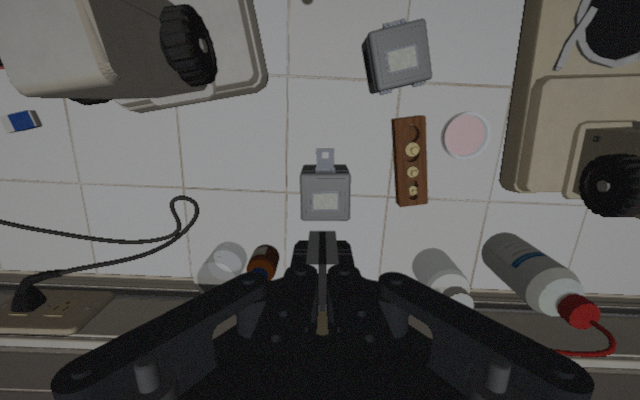

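The wrist view shows case 3 (px 325,195) with hasp tab out at (325,157), case 2 (398,57), block (410,160). Measure the hasp profile.

```bash
python3 - <<'E'
from h import *
w=np.load("w1.npy")
p=w[140:225,295:355].reshape(-1,3); 
m=(p[:,2]>0.062)&(p[:,0]>0.625)&(p[:,2]<.075); q=p[m]; c=cv2.minAreaRect((q[:,:2]*1000).astype(np.float32)); print(c)
for r in range(144,178,2): print(r,w[r,319:332:6].round(3).tolist())
b=w[110:210,385:435].reshape(-1,3); b=b[(b[:,2]>.012)&(b[:,2]<.045)]; print('block',cv2.minAreaRect((b[:,:2]*1000).astype(np.float32)))
E
```

```text
((660.9796142578125, 200.40248107910156), (65.3902359008789, 63.946746826171875), 3.0678911209106445)
144 [[0.602, 0.19, -0.0], [0.602, 0.199, -0.001], [0.601, 0.207, -0.0]]
146 [[0.605, 0.19, 0.0], [0.605, 0.199, 0.0], [0.604, 0.208, -0.0]]
148 [[0.6, 0.191, 0.064], [0.599, 0.198, 0.064], [0.599, 0.205, 0.063]]
150 [[0.602, 0.191, 0.063], [0.602, 0.198, 0.065], [0.601, 0.206, 0.065]]
152 [[0.605, 0.191, 0.061], [0.613, 0.199, 0.0], [0.604, 0.206, 0.061]]
154 [[0.608, 0.191, 0.06], [0.616, 0.2, -0.001], [0.607, 0.206, 0.061]]
156 [[0.61, 0.191, 0.06], [0.619, 0.2, -0.001], [0.61, 0.206, 0.059]]
158 [[0.613, 0.191, 0.061], [0.612, 0.199, 0.059], [0.612, 0.206, 0.06]]
160 [[0.615, 0.191, 0.059], [0.615, 0.199, 0.06], [0.615, 0.206, 0.059]]
162 [[0.618, 0.192, 0.059], [0.618, 0.199, 0.059], [0.617, 0.207, 0.058]]
164 [[0.621, 0.192, 0.058], [0.62, 0.199, 0.058], [0.62, 0.207, 0.058]]
166 [[0.623, 0.192, 0.057], [0.623, 0.199, 0.058], [0.623, 0.207, 0.058]]
168 [[0.626, 0.192, 0.057], [0.625, 0.199, 0.057], [0.625, 0.207, 0.057]]
170 [[0.629, 0.192, 0.056], [0.628, 0.2, 0.058], [0.628, 0.207, 0.057]]
172 [[0.63, 0.192, 0.062], [0.63, 0.2, 0.062], [0.629, 0.207, 0.062]]
174 [[0.632, 0.192, 0.066], [0.632, 0.2, 0.065], [0.631, 0.207, 0.066]]
176 [[0.634, 0.192, 0.066], [0.634, 0.2, 0.067], [0.634, 0.207, 0.065]]
block ((619.7141723632812, 319.1460876464844), (125.15105438232422, 42.627098083496094), 9.878059387207031)
```

apply_moves([
  [0.009,0.003,0.04,0,1],
  [0.009,0.003,0.04,0,1],
  [0,0,0.04,0,1],
  [0,0,0.04,0,1],
  [0,0,0.03,0,1],
])

```text
clock: 2.65
position: [0.6108, 0.2023, 0.0959]
ee_rot: [-0.01, 1.0, 0.003, 0.008]
ft_force: [-0.0, 0.7, -0.6]
grip_width: 0.002
```

apply_moves([
  [0,0,0,0,1],
  [0,0,0,0,1],
])

```text
clock: 2.82
position: [0.607, 0.2009, 0.0893]
ee_rot: [-0.008, 1.0, 0.001, 0.003]
ft_force: [-0.3, 0.1, 1.4]
grip_width: 0.001
```

apply_moves([
  [0.001,-0.001,0.008,0,1],
  [0.001,0,0.008,0,1],
  [0,0,0.008,0,1],
  [0,0,0.008,0,1],
  [0,0,0.008,0,1],
])

```text
clock: 3.23
position: [0.6104, 0.2017, 0.0556]
ee_rot: [-0.006, 1.0, 0.003, 0.009]
ft_force: [0.7, -0.1, 1.4]
grip_width: -0.001
```

apply_moves([
  [0,0,0.008,0,1],
  [0,0,0.008,0,1],
  [0,0,0.008,0,1],
  [0,0,0.005,0,1],
  [0,0,0,0,1],
])

```text
clock: 3.65
position: [0.6107, 0.2021, 0.0226]
ee_rot: [-0.006, 1.0, 0.003, 0.009]
ft_force: [0.0, 0.3, 0.2]
grip_width: -0.0
```

```bash
python3 - <<'E'
from h import *
st()
im,d,w,K,T=shot("wrist","pics/w2.png"); tops(w,[(.66,.20)])
E
```

```text
t 3.65 p [0.6107 0.2021 0.0226] xax [-1.    -0.012 -0.018] zax [ 0.018  0.007 -1.   ] F [0.02 0.32 0.22] g -0.0 j7 1.04
(0.66, 0.2) 1938 [615.6 203.2] [75.2 31.3] 89.8 z 0.07
```

View pics/w2.png

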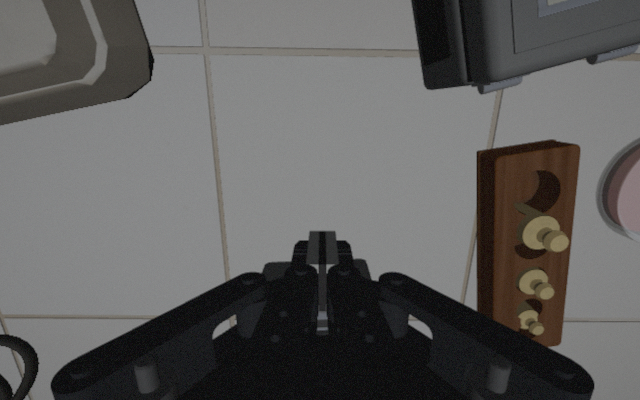

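apply_moves([
  [-0.002,0,0,0,1],
  [0,0,0,0,1],
  [0,0,0,0,1],
])

```text
clock: 3.95
position: [0.6124, 0.2022, 0.023]
ee_rot: [-0.006, 1.0, 0.003, 0.008]
ft_force: [-1.2, -1.4, 0.1]
grip_width: 0.003
```

apply_moves([
  [-0.002,0,0,0,1],
  [0,0,0,0,1],
  [0,0,0,0,1],
])

```text
clock: 4.2
position: [0.6143, 0.2023, 0.0232]
ee_rot: [-0.006, 1.0, 0.003, 0.008]
ft_force: [-1.6, 0.1, -1.2]
grip_width: 0.0
```

apply_moves([
  [-0.0015,0,0,0,1],
  [0,0,0,0,1],
  [0,0,0,0,1],
])

```text
clock: 4.45
position: [0.6157, 0.2024, 0.0232]
ee_rot: [-0.006, 1.0, 0.003, 0.008]
ft_force: [-2.2, 0.5, -0.9]
grip_width: -0.001
```

```bash
python3 - <<'E'
from h import *
st()
im,d,w,K,T=shot("side","pics/s1.png"); tops(w,[(.66,.20)])
for i in range(3): camera("side"); print(manip.get_obs()["ft_force"].round(2))
m=(w[...,2]>0.063)&(w[...,2]<.07)&(np.abs(w[...,0]-.66)<.05)&(np.abs(w[...,1]-.2)<.05); q=w[m]; print(len(q),q.min(0),q.max(0))
E
```

```text
t 4.45 p [0.6157 0.2024 0.0232] xax [-1.    -0.012 -0.016] zax [ 0.016  0.007 -1.   ] F [-2.17  0.5  -0.9 ] g -0.001 j7 1.04
(0.66, 0.2) 472 [650.6 198.7] [68.4 98.1] 87.4 z 0.066
[-1.92 -0.77 -0.99]
[-2.02  0.01 -0.52]
[-1.5  -0.06 -1.49]
398 [0.63532127 0.16484114 0.06309239] [0.69732057 0.23042529 0.0696808 ]
```

apply_moves([
  [0.02,0,0,0,1],
  [0.02,0,-0.02,0,1],
  [0.02,0,-0.041,0,1],
  [0.01,0,-0.041,0,1],
  [0,0,-0.02,0,1],
])

```text
clock: 5.07
position: [0.541, 0.199, 0.1409]
ee_rot: [-0.005, 1.0, 0.002, 0.005]
ft_force: [1.3, 0.7, 1.5]
grip_width: 0.003
```

apply_moves([
  [0,0,0,0,1],
  [0,0,0,0,1],
])

```text
clock: 5.23
position: [0.5437, 0.2, 0.1476]
ee_rot: [-0.006, 1.0, 0.003, 0.011]
ft_force: [0.2, -0.8, -0.4]
grip_width: 0.0
```

```bash
python3 - <<'E'
from h import *
st()
im,d,w,K,T=shot("wrist","pics/w3.png"); np.save("w3.npy",w)
tops(w,[(.66,.20),(.49,.275)])
for x in (.600,.605,.610,.615,.620,.625,.630): 
    m=(np.abs(w[...,0]-x)<.0015)&(np.abs(w[...,1]-.199)<.012); print(x,np.sort(w[m][:,2])[::max(1,m.sum()//8)].round(3))
cv2.imwrite("pics/w3c.png",cv2.resize(im[130:300,240:410,::-1],None,fx=3,fy=3,interpolation=2))
E
```

```text
t 5.23 p [0.5437 0.2    0.1476] xax [-1.    -0.011 -0.021] zax [ 0.021  0.007 -1.   ] F [ 0.21 -0.82 -0.37] g 0.0 j7 1.05
(0.66, 0.2) 236 [663.2 203.1] [25.6 10.2] 0.8 z 0.067
(0.49, 0.275) 7463 [489.5 276.4] [69.7 63.7] 15.9 z 0.067
0.6 [-0.002 -0.001 -0.001 -0.    -0.    -0.     0.     0.     0.001]
0.605 [-0.001 -0.001 -0.001 -0.     0.   ]
0.61 [-0.001  0.   ]
0.615 []
0.62 []
0.625 []
0.63 []
```

View pics/w3.png

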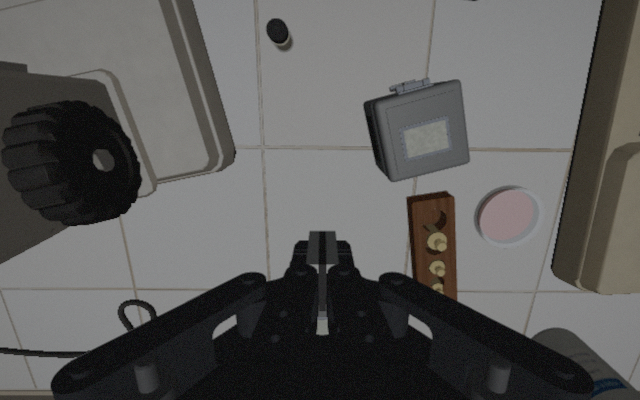

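View shows only case 2 (418,130) and the block; case 3 is behind the hand. Back up to the vantage of the earlier look.

apply_moves([
  [-0.02,0,-0.04,0,1],
  [-0.03,0,-0.03,0,1],
  [-0.03,0,-0.02,0,1],
  [-0.01,0,0,0,1],
  [0,0,0,0,1],
])

```text
clock: 5.7
position: [0.6303, 0.1981, 0.2285]
ee_rot: [-0.006, 1.0, 0.0, 0.005]
ft_force: [0.5, 0.1, -2.1]
grip_width: -0.002
```

```bash
python3 - <<'E'
from h import *
st()
im,d,w,K,T=shot("wrist","pics/w4.png"); np.save("w4.npy",w)
m=(w[...,2]>0.062)&(w[...,2]<.072)&(np.abs(w[...,0]-.665)<.05)&(np.abs(w[...,1]-.2)<.045); print(cv2.minAreaRect((w[m][:,:2]*1000).astype(np.float32)))
for x in (.600,.610,.614,.618,.622,.626,.630): 
    m=(np.abs(w[...,0]-x)<.0015)&(np.abs(w[...,1]-.199)<.012); print(x,np.sort(w[m][:,2])[::max(1,m.sum()//8)].round(3))
cv2.imwrite("pics/w4c.png",cv2.resize(im[110:230,260:440,::-1],None,fx=4,fy=4,interpolation=2))
E
```

```text
t 5.7 p [0.6303 0.1981 0.2285] xax [-1.    -0.011 -0.01 ] zax [ 0.01   0.001 -1.   ] F [ 0.53  0.07 -2.05] g -0.002 j7 1.1
((664.38330078125, 200.33236694335938), (63.728843688964844, 63.957435607910156), 2.3139142990112305)
0.6 [-0.002 -0.001 -0.001 -0.    -0.    -0.    -0.     0.     0.001]
0.61 [-0.002  0.322  0.324  0.325  0.326  0.327  0.328  0.329  0.331]
0.614 [-0.002  0.298  0.302  0.305  0.308  0.311  0.315  0.317  0.328]
0.618 [-0.001  0.267  0.277  0.285  0.309  0.313  0.317  0.321  0.324]
0.622 [-0.001  0.24   0.247  0.254  0.259  0.267  0.287  0.299]
0.626 [-0.002  0.     0.03   0.056  0.266  0.267  0.276  0.291  0.296]
0.63 [-0.001  0.     0.035  0.053  0.058  0.266  0.274  0.277  0.279]
```

View pics/w4c.png

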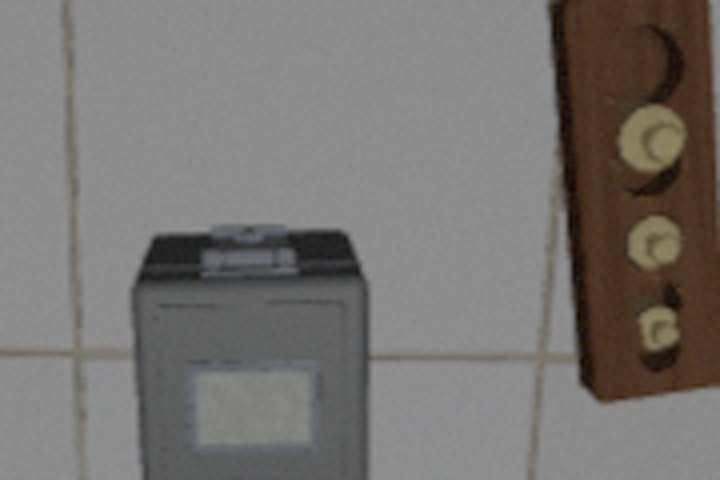

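Hasp closed: lip now hangs against the front (crop px 250,232); the case slid ~3 mm. Now grasp this case at (0.664, 0.200).

apply_moves([
  [-0.017,0.001,0.02,-1.7,-1],
  [-0.015,0.001,0.03,0,-1],
  [-0.002,0,0.03,0,-1],
  [0,0,0.02,0,-1],
  [0,0,0,0,-1],
], squeeze=80)

```text
clock: 6.17
position: [0.6616, 0.2017, 0.1196]
ee_rot: [-0.022, 1.0, -0.0, 0.002]
ft_force: [-0.6, -0.7, -0.0]
grip_width: 0.708
```

apply_moves([
  [0,0,0,0,-1],
  [0,0,0,0,-1],
])

```text
clock: 6.33
position: [0.6592, 0.2016, 0.1176]
ee_rot: [-0.022, 1.0, -0.001, -0.0]
ft_force: [0.2, 0.3, -0.3]
grip_width: 0.977
```

```bash
python3 - <<'E'
from h import *
st()
E
```

```text
t 6.33 p [0.6592 0.2016 0.1176] xax [-0.999 -0.045  0.001] zax [-0.001 -0.001 -1.   ] F [ 0.15  0.31 -0.26] g 0.977 j7 1.12
```

apply_moves([
  [-0.005,-0.001,0.03,0,-1],
  [0,0,0.03,0,-1],
  [0,0,0.02,0,-1],
  [0,0,0.012,0,-1],
  [0,0,0.004,0,-1],
])

```text
clock: 6.75
position: [0.6686, 0.2033, 0.0292]
ee_rot: [-0.023, 1.0, 0.001, 0.007]
ft_force: [0.1, -0.2, -0.4]
grip_width: 1.002
```

apply_moves([
  [0,0,0,0,-1],
])

```text
clock: 6.83
position: [0.6685, 0.2034, 0.0295]
ee_rot: [-0.023, 1.0, 0.001, 0.007]
ft_force: [0.4, -0.6, 0.0]
grip_width: 0.999
```

apply_moves([
  [0.004,-0.003,0.009,0,-1],
  [0,0,0,0,1],
  [0,0,0,0,1],
  [0,0,0,0,1],
  [0,0,0,0,1],
])

```text
clock: 7.25
position: [0.6666, 0.2003, 0.025]
ee_rot: [-0.023, 1.0, 0.002, 0.01]
ft_force: [-0.5, 0.3, -6.0]
grip_width: 0.74
```

```bash
cat >> h.py <<'E'
def mom(n=8):
    a=[]
    for i in range(n): camera("side"); o=manip.get_obs(); a.append(np.r_[o["ft_force"],o["torque"]])
    a=np.array(a); print('F,M mean',a.mean(0).round(3),'sd',a.std(0).round(3))
E
python3 - <<'E'
from h import *
st(); mom(4)
E
```

```text
t 7.25 p [0.6666 0.2003 0.025 ] xax [-0.999 -0.045 -0.019] zax [ 0.019  0.004 -1.   ] F [-0.47  0.32 -6.  ] g 0.74 j7 1.1
F,M mean [ 1.100e-02 -3.700e-02 -6.084e+00 -2.100e-02  4.900e-02  6.000e-03] sd [0.282 0.31  0.362 0.017 0.015 0.031]
```

apply_moves([
  [0,0,-0.02,0,1],
  [0,0,-0.04,0,1],
  [0,0,-0.04,0,1],
  [0,0,-0.02,0,1],
  [0,0,0,0,1],
])

```text
clock: 7.87
position: [0.6606, 0.1989, 0.1431]
ee_rot: [-0.023, 1.0, 0.001, 0.004]
ft_force: [0.6, -0.2, -4.6]
grip_width: 0.74
```

apply_moves([
  [0.02,0,0,0,1],
  [0.04,0,0,0,1],
  [-0.04,0,0,0,1],
  [-0.04,0,0,0,1],
  [0,0,0,0,1],
])

```text
clock: 8.28
position: [0.6363, 0.1887, 0.1102]
ee_rot: [-0.032, 0.999, -0.016, -0.029]
ft_force: [-0.2, -0.7, -5.8]
grip_width: 0.738
```

```bash
python3 - <<'E'
from h import *
st(); mom()
E
```

```text
t 8.28 p [0.6363 0.1887 0.1102] xax [-0.996 -0.063  0.058] zax [-0.056 -0.034 -0.998] F [-0.23 -0.7  -5.85] g 0.738 j7 1.14
F,M mean [ 0.141  0.094 -5.824  0.085 -0.134 -0.022] sd [0.589 0.507 0.783 0.021 0.039 0.03 ]
```

apply_moves([
  [-0.02,0,0,0,1],
  [-0.04,0,0,0,1],
  [0.04,0,0,0,1],
  [0.04,0,0,0,1],
  [0,0,0,0,1],
])

```text
clock: 9.1
position: [0.6344, 0.1952, 0.0962]
ee_rot: [-0.027, 0.999, -0.007, -0.032]
ft_force: [-0.2, 1.4, -5.4]
grip_width: 0.738
```

```bash
python3 - <<'E'
from h import *
st(); mom()
E
```

```text
t 9.1 p [0.6344 0.1952 0.0962] xax [-0.997 -0.053  0.064] zax [-0.063 -0.015 -0.998] F [-0.19  1.39 -5.35] g 0.738 j7 1.13
F,M mean [ 0.244  0.017 -6.152  0.017 -0.158  0.009] sd [0.414 0.213 0.596 0.033 0.055 0.02 ]
```

```bash
cat >> h.py <<'E'
def mom(n=8):
    a=[]
    for i in range(n):
        camera("side"); o=manip.get_obs(); z=R.from_quat(o["ee_rot"]).as_matrix()[:,2]; a.append(np.r_[o["ft_force"],o["torque"],z[:2]])
    a=np.array(a)[2:]; m=a.mean(0); print('F',m[:3].round(2),'M',m[3:6].round(3),'sd',a.std(0)[3:5].round(3),'z',m[6:].round(4),'resid Mx,My',round(m[3]+2.6*m[7],3),round(m[4]-2.6*m[6],3),'p',o["position"].round(4))
E
```

apply_moves([
  [0,0.03,-0.01,0,1],
  [0,-0.03,-0.01,0,1],
  [0,-0.03,-0.01,0,1],
  [0,0.035,-0.005,0,1],
  [0,0.035,0,0,1],
])

```text
clock: 9.92
position: [0.6431, 0.2267, 0.1422]
ee_rot: [-0.021, 0.999, -0.009, -0.022]
ft_force: [-0.5, 3.9, -6.3]
grip_width: 0.737
```

apply_moves([
  [0,0,0,0,1],
  [0,0,0,0,1],
])

```text
clock: 10.08
position: [0.6422, 0.2344, 0.1447]
ee_rot: [-0.024, 0.999, -0.007, -0.021]
ft_force: [1.0, -0.8, -6.5]
grip_width: 0.739
```

```bash
python3 - <<'E'
from h import *
mom()
E
```

```text
F [ 0.34 -0.24 -6.16] M [ 0.015 -0.12   0.01 ] sd [0.031 0.013] z [-0.0425 -0.0153] resid Mx,My -0.025 -0.009 p [0.642  0.2328 0.1434]
```

apply_moves([
  [0,-0.03,0,0,1],
  [0,0.03,-0.005,0,1],
  [0,0.03,-0.005,0,1],
  [0,-0.035,-0.005,0,1],
  [0,-0.035,0,0,1],
])

```text
clock: 10.9
position: [0.6428, 0.1978, 0.1579]
ee_rot: [-0.026, 0.999, -0.005, -0.023]
ft_force: [1.6, -3.8, -5.9]
grip_width: 0.74
```

apply_moves([
  [0,0,0,0,1],
  [0,0,0,0,1],
])

```text
clock: 11.07
position: [0.6446, 0.1893, 0.1581]
ee_rot: [-0.022, 0.999, -0.008, -0.022]
ft_force: [-0.3, 2.1, -6.0]
grip_width: 0.741
```

```bash
python3 - <<'E'
from h import *
mom()
E
```

```text
F [ 0.09  0.27 -5.79] M [ 0.065 -0.105  0.005] sd [0.038 0.025] z [-0.045 -0.016] resid Mx,My 0.024 0.013 p [0.6442 0.1911 0.1578]
```

apply_moves([
  [0,0.04,0,0,1],
  [0,0.04,0,0,1],
  [0,-0.02,0,0,1],
  [0,0,0,0,1],
  [0,0,0,0,1],
])

```text
clock: 11.88
position: [0.6404, 0.2564, 0.156]
ee_rot: [-0.025, 0.999, -0.007, -0.023]
ft_force: [-1.2, 2.3, -5.6]
grip_width: 0.739
```

```bash
python3 - <<'E'
from h import *
mom(14)
E
```

```text
F [ 0.04 -0.09 -6.21] M [ 0.028 -0.116 -0.005] sd [0.022 0.025] z [-0.0447 -0.0175] resid Mx,My -0.018 0.001 p [0.6417 0.2534 0.1562]
```

apply_moves([
  [0,-0.04,0,0,1],
  [0,-0.04,0,0,1],
  [0,0.02,0,0,1],
  [0,0,0,0,1],
  [0,0,0,0,1],
])

```text
clock: 13.0
position: [0.6449, 0.1898, 0.1569]
ee_rot: [-0.022, 0.999, -0.008, -0.022]
ft_force: [2.4, -0.9, -5.9]
grip_width: 0.736
```

```bash
python3 - <<'E'
from h import *
mom(14)
E
```

```text
F [-0.04 -0.12 -5.87] M [ 0.038 -0.108  0.007] sd [0.037 0.027] z [-0.045  -0.0155] resid Mx,My -0.003 0.009 p [0.644  0.1924 0.1569]
```

apply_moves([
  [-0.01,0.004,0.03,0,1],
  [-0.01,0.004,0.035,0,1],
  [0,0,0.03,0,1],
  [0,0,0.01,0,1],
  [0,0,0,0,1],
])

```text
clock: 14.12
position: [0.662, 0.2006, 0.0509]
ee_rot: [-0.024, 1.0, -0.006, -0.019]
ft_force: [-0.3, -0.5, -5.1]
grip_width: 0.738
```

```bash
python3 - <<'E'
from h import *
st()
E
```

```text
t 14.12 p [0.662  0.2006 0.0509] xax [-0.998 -0.047  0.039] zax [-0.038 -0.014 -0.999] F [-0.26 -0.53 -5.11] g 0.738 j7 1.11
```

apply_moves([
  [0,0,0.01,0,1],
  [0,0,0.007,0,1],
  [0,0,0.005,0,1],
  [0,0,0.002,0,1],
  [0,0,0,0,1],
])

```text
clock: 14.53
position: [0.6633, 0.2007, 0.0302]
ee_rot: [-0.023, 1.0, -0.006, -0.017]
ft_force: [-0.2, -0.4, -6.2]
grip_width: 0.74
```

apply_moves([
  [0,0,0.003,0,1],
  [0,0,0.002,0,1],
  [0,0,0.001,0,1],
])

```text
clock: 14.78
position: [0.6644, 0.2011, 0.0262]
ee_rot: [-0.023, 1.0, -0.005, -0.015]
ft_force: [-0.7, -0.5, -4.2]
grip_width: 0.739
```

apply_moves([
  [0,0,0.0015,0,1],
  [0,0,0,0,-1],
  [0,0,0,0,-1],
  [0,0,0,0,-1],
  [0,0,0,0,-1],
])

```text
clock: 15.2
position: [0.6671, 0.2021, 0.0294]
ee_rot: [-0.023, 1.0, -0.004, -0.012]
ft_force: [-0.4, -1.1, 0.0]
grip_width: 1.002
```

apply_moves([
  [0,0,-0.02,0,-1],
  [0,0,-0.03,0,-1],
  [0,0,-0.03,0,-1],
  [0,0,-0.03,0,-1],
  [0,0,-0.02,0,-1],
])

```text
clock: 15.62
position: [0.6678, 0.2026, 0.1592]
ee_rot: [-0.023, 1.0, -0.005, -0.016]
ft_force: [-0.4, 0.6, 1.0]
grip_width: 1.0
```

```bash
python3 - <<'E'
from h import *
st()
E
```

```text
t 15.62 p [0.6678 0.2026 0.1592] xax [-0.998 -0.046  0.031] zax [-0.031 -0.011 -0.999] F [-0.43  0.58  0.96] g 1.0 j7 1.14
```

apply_moves([
  [0.035,0.01,0,-6.5,-1],
  [0.035,0.01,0,-6.5,-1],
  [0.035,0.01,0,0,-1],
  [0.035,0.01,0,0,-1],
  [0,0,0,0,-1],
])

```text
clock: 16.03
position: [0.5224, 0.2173, 0.1696]
ee_rot: [-0.141, 0.99, -0.002, -0.009]
ft_force: [1.2, 1.2, -0.3]
grip_width: 1.001
```

```bash
python3 - <<'E'
from h import *
st()
im,d,w,K,T=shot("wrist","pics/w5.png")
tops(w,[(.66,.20),(.49,.275)],z0=.062,z1=.072,r=.05)
E
```

```text
t 16.03 p [0.5224 0.2173 0.1696] xax [-0.96  -0.279  0.019] zax [-0.017 -0.007 -1.   ] F [ 1.19  1.2  -0.3 ] g 1.001 j7 1.27
(0.66, 0.2) 2828 [662.  201.9] [65.  63.9] 2.4 z 0.067
(0.49, 0.275) 5288 [490.8 277.1] [65.8 64. ] 15.5 z 0.067
```

apply_moves([
  [0.005,0.025,0,0,-1],
  [0.005,0.025,0,0,-1],
  [0.004,0.014,0,0,-1],
  [0,0,0,0,-1],
  [0,0,0,0,-1],
])

```text
clock: 16.5
position: [0.4984, 0.275, 0.1732]
ee_rot: [-0.137, 0.991, -0.002, -0.004]
ft_force: [0.1, 0.5, -0.4]
grip_width: 1.0
```

```bash
python3 - <<'E'
from h import *
o=st(); M=R.from_quat(o["ee_rot"]).as_matrix(); print((M.T@(np.array([.4905,.277,.1])-o["position"])).round(4))
E
```

```text
t 16.5 p [0.4984 0.275  0.1732] xax [-0.962 -0.272  0.008] zax [-0.007 -0.005 -1.   ] F [ 0.05  0.46 -0.45] g 1.0 j7 1.15
[0.0064 0.0043 0.0732]
```

apply_moves([
  [0.007,0.004,0.03,0,-1],
  [0.002,0,0.035,0,-1],
  [0,0,0.03,0,-1],
  [0,0,0,0,-1],
  [0,0,0,0,-1],
])

```text
clock: 16.92
position: [0.4956, 0.2731, 0.0782]
ee_rot: [-0.134, 0.991, -0.001, 0.0]
ft_force: [0.3, 0.5, -0.1]
grip_width: 1.003
```

```bash
python3 - <<'E'
from h import *
o=st(); M=R.from_quat(o["ee_rot"]).as_matrix(); print((M.T@(np.array([.4905,.277,.024])-o["position"])).round(4))
E
```

```text
t 16.92 p [0.4956 0.2731 0.0782] xax [-0.964 -0.266  0.   ] zax [ 0.001 -0.003 -1.   ] F [ 0.26  0.51 -0.06] g 1.003 j7 1.1
[0.0039 0.0052 0.0542]
```

apply_moves([
  [0.004,0.005,0.02,0,-1],
  [0.002,0.001,0.02,0,-1],
  [0,0,0.012,0,-1],
  [0,0,0.004,0,-1],
  [0,0,0,0,-1],
])

```text
clock: 17.33
position: [0.4962, 0.2764, 0.0281]
ee_rot: [-0.131, 0.991, -0.001, 0.005]
ft_force: [-0.1, -0.4, -0.0]
grip_width: 1.0
```

apply_moves([
  [0,0,0,0,1],
  [0,0,0,0,1],
  [0,0,0,0,1],
  [0,0,0,0,1],
])

```text
clock: 17.67
position: [0.4987, 0.277, 0.032]
ee_rot: [-0.13, 0.991, 0.0, 0.007]
ft_force: [0.3, -0.6, -6.2]
grip_width: 0.735
```

```bash
python3 - <<'E'
from h import *
o=st()
E
```

```text
t 17.67 p [0.4987 0.277  0.032 ] xax [-0.966 -0.259 -0.014] zax [ 0.014  0.002 -1.   ] F [ 0.28 -0.61 -6.22] g 0.735 j7 1.05
```

apply_moves([
  [0,0,-0.02,0,1],
  [0,0,-0.03,0,1],
  [0,0,-0.03,0,1],
  [0,0,-0.02,0,1],
  [0,0,0,0,1],
])

```text
clock: 18.08
position: [0.4942, 0.2744, 0.1327]
ee_rot: [-0.131, 0.991, -0.001, 0.002]
ft_force: [0.9, 1.1, -6.2]
grip_width: 0.742
```

apply_moves([
  [0,-0.03,0,0,1],
  [0,0.04,0,0,1],
  [0,0.04,0,0,1],
  [0,-0.02,0,0,1],
  [0,0,0,0,1],
])

```text
clock: 18.5
position: [0.4884, 0.2946, 0.1276]
ee_rot: [-0.127, 0.992, -0.003, 0.001]
ft_force: [1.9, -3.5, -6.1]
grip_width: 0.735
```

```bash
python3 - <<'E'
from h import *
mom(12)
E
```

```text
F [-0.04 -0.   -6.48] M [ 0.055 -0.015  0.007] sd [0.017 0.027] z [ 0.0045 -0.0029] resid Mx,My 0.047 -0.027 p [0.4878 0.2978 0.1297]
```

apply_moves([
  [0,-0.04,0,0,1],
  [0,-0.04,0,0,1],
  [0,0.02,0,0,1],
  [0,0,0,0,1],
  [0,0,0,0,1],
])

```text
clock: 19.52
position: [0.5046, 0.2363, 0.1302]
ee_rot: [-0.128, 0.992, -0.001, 0.003]
ft_force: [0.5, -0.7, -5.3]
grip_width: 0.731
```

```bash
python3 - <<'E'
from h import *
mom(12)
E
```

```text
F [-0.06  0.22 -6.44] M [-0.027 -0.045 -0.005] sd [0.033 0.029] z [ 0.0061 -0.0009] resid Mx,My -0.03 -0.061 p [0.5038 0.238  0.1302]
```

apply_moves([
  [0,0.04,0,0,1],
  [0,0.04,0,0,1],
  [0,-0.02,0,0,1],
  [0,0,0,0,1],
  [0,0,0,0,1],
])

```text
clock: 20.53
position: [0.4877, 0.2995, 0.13]
ee_rot: [-0.129, 0.992, -0.001, 0.003]
ft_force: [-0.4, 1.0, -5.7]
grip_width: 0.734
```

```bash
python3 - <<'E'
from h import *
mom(12)
E
```

```text
F [ 0.    0.15 -6.11] M [ 0.059 -0.019 -0.003] sd [0.035 0.038] z [ 0.007  -0.0016] resid Mx,My 0.055 -0.037 p [0.4886 0.2978 0.1299]
```

apply_moves([
  [0,-0.04,0,0,1],
  [0,-0.04,0,0,1],
  [0,0.02,0,0,1],
  [0,0,0,0,1],
  [0,0,0,0,1],
])

```text
clock: 21.55
position: [0.5052, 0.2364, 0.1302]
ee_rot: [-0.128, 0.992, -0.001, 0.004]
ft_force: [1.6, -1.0, -6.8]
grip_width: 0.733
```

```bash
python3 - <<'E'
from h import *
mom(12); st()
E
```

```text
F [-0.19  0.27 -6.32] M [-0.012 -0.05   0.015] sd [0.021 0.035] z [0.0075 0.0002] resid Mx,My -0.011 -0.07 p [0.5045 0.2381 0.1302]
t 22.15 p [0.5045 0.2381 0.1302] xax [-0.967 -0.255 -0.007] zax [ 0.008  0.    -1.   ] F [-0.42  0.41 -6.44] g 0.732 j7 1.18
```

apply_moves([
  [0,0.03,0,0,1],
  [0,-0.03,0,0,1],
  [0,-0.03,0,0,1],
  [0,0.035,0,0,1],
  [0,0.035,0,0,1],
])

```text
clock: 22.57
position: [0.4975, 0.2709, 0.13]
ee_rot: [-0.125, 0.992, -0.002, 0.005]
ft_force: [-0.3, 2.7, -7.1]
grip_width: 0.733
```

apply_moves([
  [0,0,0,0,1],
  [0,0,0,0,1],
])

```text
clock: 22.73
position: [0.4951, 0.2774, 0.1303]
ee_rot: [-0.128, 0.992, -0.001, 0.005]
ft_force: [-0.1, -0.6, -5.9]
grip_width: 0.732
```

```bash
python3 - <<'E'
from h import *
mom(10)
E
```

```text
F [-0.04  0.2  -6.5 ] M [-0.031 -0.042 -0.004] sd [0.033 0.04 ] z [ 0.0093 -0.0005] resid Mx,My -0.032 -0.066 p [0.4955 0.2762 0.1304]
```

apply_moves([
  [0,-0.03,0,0,1],
  [0,0.03,0,0,1],
  [0,0.03,0,0,1],
  [0,-0.035,0,0,1],
  [0,-0.035,0,0,1],
])

```text
clock: 23.65
position: [0.5045, 0.2428, 0.131]
ee_rot: [-0.13, 0.992, 0.002, 0.005]
ft_force: [1.9, -3.3, -6.7]
grip_width: 0.734
```

apply_moves([
  [0,0,0,0,1],
  [0,0,0,0,1],
])

```text
clock: 23.82
position: [0.5067, 0.236, 0.1308]
ee_rot: [-0.127, 0.992, -0.0, 0.005]
ft_force: [-0.6, 1.2, -6.2]
grip_width: 0.731
```

```bash
python3 - <<'E'
from h import *
mom(10); o=st(); M=R.from_quat(o["ee_rot"]).as_matrix()
w=np.load("w4.npy"); b=w[(w[...,2]>.014)&(w[...,2]<.024)&(np.abs(w[...,1]-.315)<.05)&(np.abs(w[...,0]-.62)<.09)]; print(cv2.minAreaRect((b[:,:2]*1000).astype(np.float32)))
E
```

```text
F [-0.39  0.08 -6.29] M [ 0.036 -0.02  -0.01 ] sd [0.038 0.03 ] z [0.0105 0.0016] resid Mx,My 0.04 -0.048 p [0.5063 0.2373 0.1307]
t 24.32 p [0.5063 0.2373 0.1307] xax [-0.967 -0.253 -0.011] zax [ 0.01   0.001 -1.   ] F [ 0.11  0.48 -6.94] g 0.732 j7 1.18
((617.0005493164062, 335.40447998046875), (124.84629821777344, 75.50634765625), 9.499213218688965)
```

The pattern repeats three times for this case: moment flips ≈0.07–0.09 N·m (0.4 kg × 22 mm), while the first case stayed flat. This is the rattler. Carry it over the block.

apply_moves([
  [-0.01,0.003,-0.02,0,1],
  [-0.02,0.007,-0.02,0,1],
  [-0.02,0.008,-0.02,0,1],
  [-0.02,0.008,-0.015,0,1],
  [-0.02,0.008,-0.01,0,1],
])

```text
clock: 24.73
position: [0.5823, 0.2914, 0.216]
ee_rot: [-0.127, 0.992, -0.002, 0.001]
ft_force: [1.4, 1.2, -5.6]
grip_width: 0.729
```

apply_moves([
  [-0.02,0.007,-0.005,0,1],
  [-0.015,0.005,0,0,1],
  [-0.008,0.002,0,0,1],
  [0,0,0,0,1],
  [0,0,0,0,1],
])

```text
clock: 25.15
position: [0.625, 0.321, 0.2228]
ee_rot: [-0.128, 0.992, -0.001, 0.003]
ft_force: [-0.8, 1.2, -6.2]
grip_width: 0.735
```

```bash
python3 - <<'E'
from h import *
o=st(); M=R.from_quat(o["ee_rot"]).as_matrix(); print((M.T@(np.array([.628,.320,.225])-o["position"])).round(4))
im,d,w,K,T=shot("wrist","pics/w6.png"); np.save("w6.npy",w)
im,d,w,K,T=shot("side","pics/s6.png"); np.save("s6.npy",w)
E
```

```text
t 25.15 p [0.625  0.321  0.2228] xax [-0.967 -0.253 -0.006] zax [ 0.006 -0.001 -1.   ] F [-0.82  1.21 -6.19] g 0.735 j7 1.14
[-0.0027 -0.0018 -0.0022]
```

View pics/w6.png

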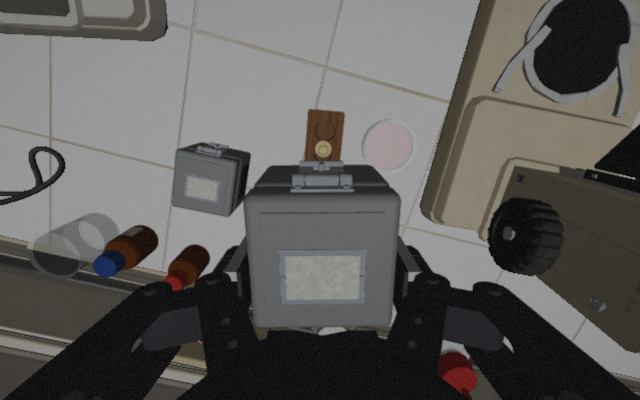

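The case is held level over the block (case top px 250–400 × 195–325), case 3 standing upright with hasp closed at (210,180). Check its position from the cloud.

```bash
python3 - <<'E'
from h import *
w=np.load("w6.npy")[190:330,245:402].reshape(-1,3); o=manip.get_obs()
q=w[(np.abs(w[:,2]-np.nanmedian(w[:,2]))<.006)]
M=R.from_quat(o["ee_rot"]).as_matrix(); l=(q-o["position"])@M
print('top z',np.median(q[:,2]),'tool rect',np.percentile(l,[1,99],axis=0).round(4)); 
A=np.c_[q[:,:2],np.ones(len(q))]; print('tilt',np.linalg.lstsq(A,q[:,2],rcond=None)[0].round(4))
c=cv2.minAreaRect((q[:,:2]*1000).astype(np.float32)); print(c)
f=np.percentile(l[:,0],99.5); print('centre world',(o["position"]+M@np.array([f-.032,np.mean(np.percentile(l[:,1],[.5,99.5])),0])).round(4))
s=np.load("s6.npy"); tops(s,[(.66,.2),(.35,.3)]); b=s[(s[...,2]>.015)&(s[...,2]<.024)&(np.abs(s[...,1]-.315)<.06)&(np.abs(s[...,0]-.62)<.09)]; print(len(b),b.min(0),b.max(0))
s=np.load("side0.npy"); b=s[(s[...,2]>.017)&(s[...,2]<.024)&(np.abs(s[...,1]-.315)<.05)&(np.abs(s[...,0]-.62)<.08)];print(cv2.minAreaRect((b[:,:2]*1000).astype(np.float32)))
st()
E
```

```text
top z 0.2557628986700621 tool rect [[-0.0249 -0.0295 -0.0356]
 [ 0.037   0.0329 -0.0284]]
tilt [ 0.0188 -0.0101  0.2473]
((618.5175170898438, 321.3821716308594), (64.71281433105469, 67.1671371459961), 14.688227653503418)
centre world [0.6192 0.3209 0.2229]
(0.66, 0.2) 532 [661.7 199.5] [67.9 66.1] 4.8 z 0.065
(0.35, 0.3) 517 [351.5 300.6] [66.6 67.2] 84.2 z 0.066
486 [0.55279629 0.28445311 0.01500077] [0.68334407 0.3749251  0.02394562]
((617.955322265625, 333.38330078125), (123.32078552246094, 77.66459655761719), 8.968974113464355)
t 25.25 p [0.6246 0.3205 0.2229] xax [-0.967 -0.253 -0.005] zax [ 0.006 -0.001 -1.   ] F [-0.97  0.63 -6.35] g 0.732 j7 1.14
```

apply_moves([
  [0,-0.001,-0.008,0,1],
  [0,0,0,0,1],
  [0,0,0,0,1],
  [0,0,0,0,1],
  [0,0,0,0,1],
])

```text
clock: 25.67
position: [0.6237, 0.3178, 0.2328]
ee_rot: [-0.127, 0.992, -0.001, 0.003]
ft_force: [-0.4, 0.6, -7.0]
grip_width: 0.734
```

apply_moves([
  [0,0,0,0,1],
  [0,0,0,0,1],
  [0,0,0,0,1],
  [0,0,0,0,1],
  [0,0,0,0,1],
])

```text
clock: 26.08
position: [0.6235, 0.3175, 0.2328]
ee_rot: [-0.127, 0.992, -0.002, 0.003]
ft_force: [0.2, 0.2, -6.2]
grip_width: 0.737
```

```bash
python3 - <<'E'
from h import *
o=st(); print(o["joint_velocities"].round(3))
if o["grip_width"]>.6 and o["ft_force"][2]<-4 and np.abs(o["joint_velocities"]).max()<.05: print(workorder.hand_in())
E
```

```text
t 26.08 p [0.6235 0.3175 0.2328] xax [-0.968 -0.252 -0.006] zax [ 0.007 -0.002 -1.   ] F [ 0.17  0.17 -6.17] g 0.737 j7 1.15
[-0.     0.001 -0.     0.001  0.    -0.    -0.001]
the job is handed in; nothing more can be done
None
```

The job is handed in at 26 s. The arm is holding the rattling case still over the weight block.

- **Hasp:** I pushed the open hasp down on the case near x 0.66, y 0.20. A close-up showed its lip hanging at the staple. The case slid about 3 mm while I pushed.
- **First case shaken (the same one):** It was quiet, with no clear shift in moment between shakes to either side. One early shake reading was ambiguous, but it went away once I allowed for leftover arm sway. I put the case back upright about 2 mm from where it stood.
- **Second case shaken (near x 0.49, y 0.28):** It rattles. Its moment flipped by about 0.07–0.08 N·m in all three shake pairs, close to the 0.086 expected from a 0.4 kg weight moving 22 mm.
- **Third case:** I left it untouched, because the rattling case was already found.
- **Final hold:** By the last camera check plus the small move after it, the case is centred near (0.618, 0.318), against a block centre of about (0.62, 0.319). Its underside is about 0.20 m above the worktop. The tool is tilted about 0.4°, while the camera fit of the case top gave about 1°.
- **Checks that disagreed:** Two cruder fits of the block's centre put it about 15 mm farther in y. They came out wider than the block's known size, so I used the fit that matched it.

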